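# Take the disc off a polishing head with a left-hand nut

### The arm

A 6-joint arm with a two-finger parallel gripper is mounted at the origin on a cart in front of the work surface, level with it; the furniture and walls round the work are solid. World frame = base frame: x ahead of the robot, y to its left, z up, the work surface at z = 0. Lengths are in m, angles in rad, forces in N, time in s.
With the tool pointing down it reaches from about 0.275 to 0.775 m from the base axis. Payload 14.6 kg.
Tool frame: the origin (TCP) lies on the mounting face of the last link; the fingertips stand 173 mm ahead of it and the grasp point (between the pads) lies 155 mm ahead of it; z points along the fingers, y is the line along which they close (so a half turn about z gives the same grasp; the last joint's range is limited). The gripper opens to 85 mm and grips with 20 to 120 N. Pads are 22 mm wide; open, the fingers measure 114 mm over their backs; the gripper's body (76 mm by 85 mm) begins 54 mm behind the grasp point. The pads swing forward as they close: fully open they stand 13 mm farther back than shut.
Start: joints at [0.991, 0.263, -0.048, 1.259, 0, 1.415], TCP at [0.216, 0.478, 0.405] pointing down, gripper open.
Joint ranges: [-2.65, 2.65], [-0.89, 1.7], [-1.18, 1.37], [-2.13, 2.11], [-1.35, 1.29], [-3.14, 3.14]. Speed limits (rad/s): [1.89, 1.89, 2.57, 2.79, 3.14, 3.14].

### API

Orientations are given as [roll, pitch, yaw] about the fixed x, y, z axes, in that order (R = Rz(yaw) Ry(pitch) Rx(roll)).
In Python, from plant import monitor, cams, ticket gives the robot as it stands. The module is installed in compiled form; this text tells all that it offers.
- The arm moves only by the shell command python3 -m pendant 'ROWS'. ROWS is JSON, a list of rows, each a list of 5 numbers: the opening, from -1 (shut) to 1 (fully open), then the shift along the tool's x, y, z in cm, then the turn about the tool's z in rad. A call has exactly 5 rows; each row shifts and turns the commanded pose from where the row before left it, along the tool's axes as they then stand; what a row does not reach is not made up. A row lasts 1/12 s, in which the tool goes at most 41.7 mm and 7.16 degrees, less where a joint would pass 70% of its speed; a pose out of reach is approached as far as the arm can. A call is refused whole if a number of a shift passes 4.17 or a number of a turn 0.125, either way. A call with a gripper value outside its range is refused whole. The fingers move at their own pace and stop on an object; the grip force is fixed at half the most. Time passes only in rows, so rows that do not move let the fingers close, or fill a call up. It gives the time, the measured TCP pose, the force, the opening and the grip force at its end, in the units of the state.
- monitor.sense(): the state, without advancing time (a new reading comes with each control period).
- cams.grab_frame(name): name is "side" or "top"; returns a dict with "pixels" (480x640x3 uint8, red, green, blue), "vertical_fov" (degrees; the focal length in pixels is half the picture's height over the tangent of half this angle, whatever the lens; pixels are square), "cx", "cy" (the principal point, pixels), "R" (3x3) and "t" (3): a world point X has camera coordinates R X + t. Camera axes: x right, y down, z forward; pixel columns grow to the right and rows downward; lengths in m; the calibration is good to about 2 mm. A picture is of the moment at which its call begins. There is no depth.
- ticket.close_job(): hands the job in; it is judged then, once.
The state is a dict: "clock": time; "q": joint angles; "qd": joint speeds; "joint_torque": joint torques, N m; "position": TCP position; "tcp_rot": TCP orientation; "wrist_force": force on the tool from outside, world axes, zero at the start; "moment": the same for the moment, N m; "finger_gap": opening from 0.0 (shut) to 1.0 (fully open); "grasp_force": force on a finger pad.
Only numpy, scipy, OpenCV 4.12 (cv2) and the standard library are available. Lean on these libraries where they do the work, as an engineer would, in place of code of your own. Each camera call takes 0.05 s, during which the arm holds its last target. There are 200 camera calls.

### The job

Strip the bench polishing head: swing its locking pawl well clear of the nut (60 degrees or more), then unscrew the bar nut that holds the disc; it has a left-hand thread, so it undoes clockwise seen from above. Stand the nut upright on the floor of the metal tray first, then lift off the disc and lay it flat in the tray beside the nut, setting both down gently rather than dropping them. Leave the pawl swung clear and do not disturb the tools, pot and bottle lying around.

Things in the scene. Friction and masses are not known exactly. Their poses are not given: they have to be found in the camera images.
- machine: Bench polishing head, fixed: grey box 156 mm (x) by 185 mm (y, -75 to +110), top 50 mm up. Origin on the spindle axis at worktop level, z up; front (vents, switch) is -x. The upright spindle (30 mm across at its left-hand thread, plain collar 32 mm across up to 81 mm, top at 105 mm) carries the disc and on it the nut. The pawl's pivot post is at x -32, y +88 mm, top about 135 mm.
- pawl (a joint): Angle of the locking pawl, a dark steel strut 68 mm long, 115 to 129 mm up, on the post. 0 to 0.08: locked, it points to the machine's -y, its end blocks the nut's bar from turning clockwise and overhangs the disc. Grows as it swings clear, clockwise seen from above (points to the machine's -x at 1.57; stop at 1.6). Friction 0.08 N m: it stays where left.
- pawl_pin (a point): Centre of the top of the pawl's upright steel handle pin, 14 mm diameter, standing on the strut 40 mm from the pivot axis; top 183 mm above the worktop, free for 50 mm below its top. Pinch or push it to swing the pawl.
- nut: Loose dark steel nut, 0.15 to 0.3 kg: round skirt 44 mm across, 27 mm tall, closed on top; grip bar on it 90 mm long (its x), 16 mm thick (its y), 27 to 57 mm up. Origin: centre of its underside, z up; at the start 86 mm above the worktop, on the disc's hub. Tight when its x axis is parallel to the machine's; starts 0 to 0.2 rad clockwise past that.
- nut_end (a point): Middle of the nut bar's end at the machine's front at the start (nut x -45, 42 mm up). Unscrewing takes it clockwise to the machine's +y side and on. Anticlockwise jams (do not force). Clockwise turns easily, without climbing; 85 to 112 degrees past tight the nut lifts straight off (aim for 100; stop at about 115), before that the thread holds it down. 2 mm sideways play.
- disc: Loose bright steel disc, 0.2 to 0.4 kg: 110 mm diameter, 8 mm thick, with an upstanding round hub 50 mm across whose top is 32 mm above the disc's underside; 35 mm through bore. Origin at the centre of its underside, z up; at the start 54 mm above the worktop, loose round the spindle's collar. It may turn with the nut.
- tray: Fixed open metal tray, 222 mm (its x) by 148 mm (its y), 25 mm tall, walls and floor 5 mm thick. Origin at the centre of its underside.
- screwdriver: Bystander, loose: a screwdriver about 176 mm long lying near the front edge. Origin at the centre of its underside.
- paint_pot: Bystander, loose: a small tin of paint, 28 mm across and 32 mm tall, between the machine and the tray. Origin at the centre of its underside.
- pliers: Bystander, loose: long-nose pliers, 168 mm long, lying at the right. Origin at the centre of its underside.
- glue_bottle: Bystander, loose: a small glue bottle with a pointed nozzle, 37 mm wide and 108 mm tall, behind the work. Origin at the centre of its underside.

How it is judged:
By the outcome, as a careful person would: the job done as asked, in the order asked, and still so for the second after the job is handed in, with the robot touching nothing.
It also fails if it takes over 72 s, if anything falls off the work surface, if the arm or the gripper's body presses on something with over 40 N, if the wrist force passes 120 N, or if a joint passes its speed limit or range.

## Working session

There is one attempt and no reset: what is moved stays moved. The work goes in short steps, Python scripts to look and compute and a shell command to move; the robot and the scene stay as the last step left them, time stands still between calls to the robot, and variables do not carry over. Pictures are saved under pics/ and viewed, at most 10 in all, crops included, and the job is handed in when it is done.

```bash
mkdir -p pics; cat > h.py <<'E'
import numpy as np, cv2, pickle
def grab(n,f):
    from plant import cams
    d=cams.grab_frame(n); cv2.imwrite(f'pics/{f}.png',np.asarray(d['pixels'])[:,:,::-1]); pickle.dump(d,open(f'{f}.pkl','wb')); return d
def ld(f): return pickle.load(open(f'{f}.pkl','rb'))
def F(d): return 240/np.tan(np.radians(d['vertical_fov'])/2)
def ray(d,u,v):
    R=np.array(d['R']);t=np.array(d['t']);f=F(d)
    return -R.T@t, R.T@np.array([(u-d['cx'])/f,(v-d['cy'])/f,1])
def atz(d,u,v,z):
    c,r=ray(d,u,v); return c+r*(z-c[2])/r[2]
def proj(d,X):
    p=np.array(d['R'])@np.array(X)+np.array(d['t']); return np.array([d['cx']+F(d)*p[0]/p[2],d['cy']+F(d)*p[1]/p[2]])
E
python3 - <<'E'
from h import *
from plant import monitor
for n in('top','side'):
    d=grab(n,n+'0'); print(n,d['vertical_fov'],d['cx'],d['cy'],ray(d,320,240))
s=monitor.sense();print({k:np.round(v,3) for k,v in s.items()})
E
```

```text
top 43.896038545355914 330.3472947134869 245.54423732771104 (array([0.32632514, 0.00321241, 1.20178397]), array([ 0.19666541,  0.01045557, -0.98061302]))
side 52.55561629557955 315.13017451848776 230.0834253860428 (array([-0.0035262 , -0.83478683,  0.54058972]), array([ 0.51270426,  0.76157037, -0.39706611]))
{'clock': np.float64(0.1), 'q': array([ 0.991,  0.263, -0.049,  1.259, -0.   ,  1.415]), 'qd': array([-0.001, -0.002,  0.004, -0.   , -0.001, -0.   ]), 'joint_torque': array([ 3.0000e-03, -6.3858e+01,  3.8506e+01,  1.0000e-02, -0.0000e+00,
       -0.0000e+00]), 'position': array([0.216, 0.478, 0.404]), 'tcp_rot': array([-3.141, -0.   ,  2.717]), 'wrist_force': array([0.074, 0.198, 0.417]), 'moment': array([-0.026,  0.032, -0.   ]), 'grasp_force': np.float64(0.0), 'finger_gap': np.float64(1.002)}
```

View pics/top0.png

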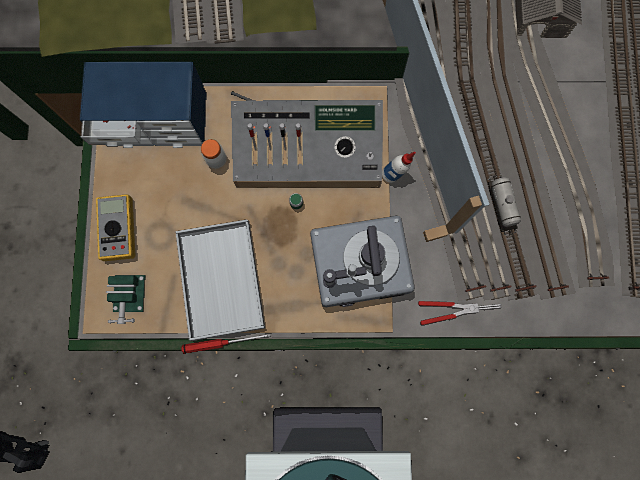

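View pics/side0.png

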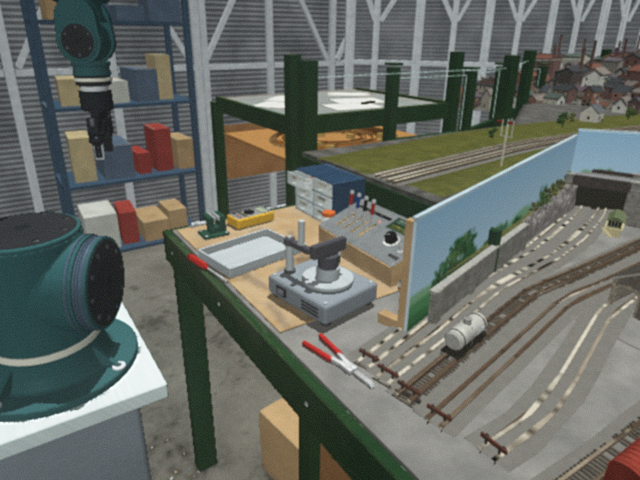

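The top view shows the tray around (221,280), the machine around (362,260), the paint pot at (297,201) and the bottle at (398,168). The pliers are at (455,310) and the screwdriver at (220,343). The side view shows the machine around (322,285). Next I'll enlarge both.

```bash
python3 - <<'E'
from h import *
a=cv2.imread('pics/top0.png')[200:320,300:430]; b=cv2.imread('pics/side0.png')[205:330,255:395]
cv2.imwrite('pics/c1.png',cv2.resize(a,None,fx=5,fy=5,interpolation=cv2.INTER_CUBIC)[:600])
cv2.imwrite('pics/c2.png',cv2.resize(b,None,fx=4.8,fy=4.8,interpolation=cv2.INTER_CUBIC)[:600])
E
```

```text
(no output)
```

View pics/c1.png

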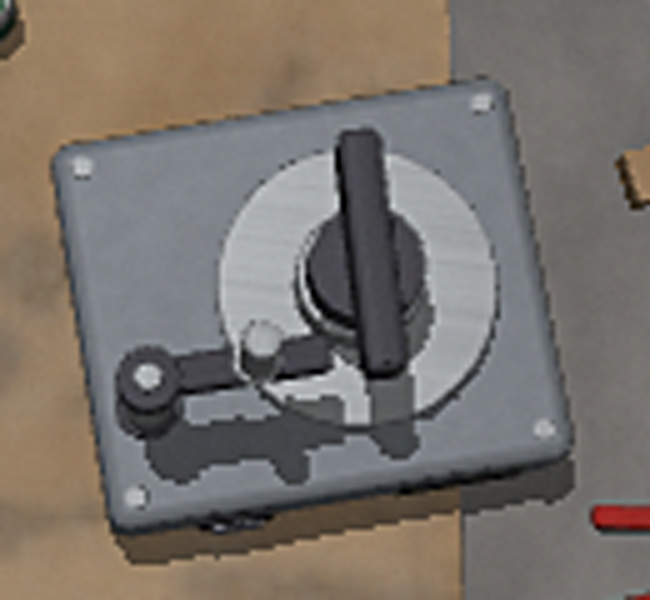

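View pics/c2.png

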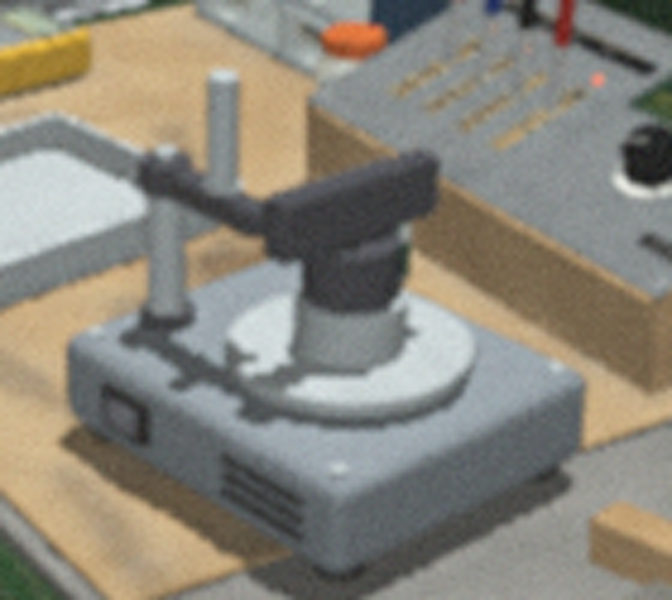

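The crop shows the pawl pin top at crop (264,335), post top (149,376), bar ends (360,133) and (382,373), and the disc centre at about (358,288). It also shows screws at (82,167), (482,102), (544,429) and (135,497). The side crop puts the pin top at (222,78).

```bash
python3 - <<'E'
from h import *
d=ld('top0'); s=ld('side0')
P=lambda u,v,z: atz(d,300+u/5,200+v/5,z)
sc=np.array([P(*p,.05) for p in[(82,167),(482,102),(544,429),(135,497)]]); print('screws',sc.round(4).tolist(),'ctr',sc.mean(0))
e=sc[0]-sc[1]+sc[3]-sc[2]; yaw=np.arctan2(e[1],e[0])-np.pi/2; print('yaw',yaw, np.linalg.norm(e)/2)
c=np.cos(yaw);q=np.sin(yaw);R=np.array([[c,-q],[q,c]])
print('origin from screws',sc.mean(0)[:2]-R@[0,.0175])
print('disc',P(358,288,.062)); 
post=P(149,376,.135); print('post',post,'-> origin',post[:2]-R@[-.032,.088])
pin=P(264,335,.183); print('pin',pin)
b1=P(360,133,.143);b2=P(382,373,.143);print('bar',b1,b2,(b1+b2)/2,np.linalg.norm(b1-b2),'ang',np.arctan2(*(b1-b2)[[1,0]]))
cc,r=ray(s,255+222/4.8,205+78/4.8);print('pin side',cc+r*(.183-cc[2])/r[2])
print('pin proj side',(proj(s,pin)-[255,205])*4.8)
print('tray', [atz(d,u,v,.025).round(4).tolist() for u,v in[(178,232),(247,221),(265,333),(189,341)]])
print('pot',atz(d,297,199,.032))
E
```

```text
screws [[0.5706, 0.0226, 0.05], [0.5965, -0.1363, 0.05], [0.4659, -0.1571, 0.05], [0.44, 0.0021, 0.05]] ctr [ 0.5182743  -0.06718371  0.05      ]
yaw 0.1612605202095181 0.16113908304742128
origin from screws [ 0.52108414 -0.08445666]
disc [ 0.51973523 -0.08477301  0.062     ]
post [ 0.4753678  -0.00303449  0.135     ] -> origin [ 0.52108212 -0.08475475]
pin [ 0.48282353 -0.04260557  0.183     ]
bar [ 0.56325639 -0.08024999  0.143     ] [ 0.4750328  -0.08659499  0.143     ] [ 0.51914459 -0.08342249  0.143     ] 0.08845146756920662 ang 0.07179595425977374
pin side [ 0.47899848 -0.04881045  0.183     ]
pin proj side [222.02032908  71.82219875]
tray [[0.5797, 0.3021, 0.025], [0.6021, 0.1636, 0.025], [0.3772, 0.1235, 0.025], [0.3624, 0.2713, 0.025]]
pot [0.64592937 0.0622474  0.032     ]
```

```bash
python3 - <<'E'
from h import *
a=cv2.imread('pics/top0.png')[210:355,165:310]
cv2.imwrite('pics/c3.png',cv2.resize(a,None,fx=4,fy=4,interpolation=cv2.INTER_CUBIC))
E
```

```text
(no output)
```

View pics/c3.png

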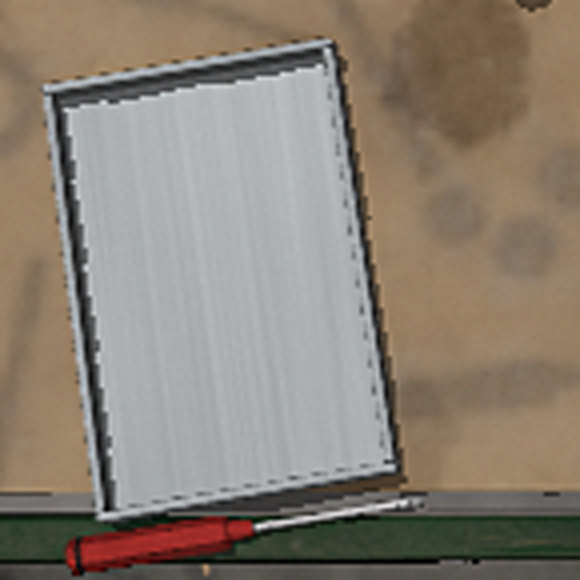

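Every check agrees:
- **Machine:** origin about (0.521,-0.085), yaw 0.161.
- **Pin:** (0.482,-0.0425), so the pawl is locked.
- **Bar:** 0.09 rad past tight.

The tray crop gives the rim corners (44,88), (333,40), (397,468) and (100,518). I'll move above the pin now.

```bash
cat > to.py <<'E'
import sys,numpy as np
from plant import monitor
x,y,z,psi=map(float,sys.argv[1:5]); s=monitor.sense(); p=np.array(s['position']); r=s['tcp_rot']; k=r[2]
d=np.array([x,y,z])-p; print('clock',round(s['clock'],2),'pos',p.round(4),'rpy',np.round(r,3),'F',np.round(s['wrist_force'],1),'gap',round(float(s['finger_gap']),3),'gf',round(float(s['grasp_force']),1),'q6',round(s['q'][5],2))
t=(k-psi+np.pi)%(2*np.pi)-np.pi
print('tool shift cm',(100*np.array([d[0]*np.cos(k)+d[1]*np.sin(k),d[0]*np.sin(k)-d[1]*np.cos(k),-d[2]])).round(2),'turn',round(t,3))
E
for i in 1; do
python3 -m pendant '[[1,-2.28,-1.82,0,0],[1,-2.28,-1.82,0,0],[1,-2.28,-1.82,0,0],[1,-2.28,-1.82,0,0],[1,-2.28,-1.82,0,0]]'
python3 -m pendant '[[1,-2.28,-1.82,0,0],[1,-2.28,-1.82,0,0],[1,-2.28,-1.82,0,0],[1,-2.28,-1.82,0,0],[1,-2.28,-1.82,0,0]]'
python3 -m pendant '[[1,-2.28,-1.82,0,0],[1,-2.28,-1.82,0,0],[1,-2.28,-1.82,0,0],[1,-2.28,-1.82,0,0],[1,-2.28,-1.82,0,0]]'
python3 -m pendant '[[1,-2.28,-1.82,0,0],[1,-2.28,-1.82,0,0],[1,-2.28,-1.82,0,0],[1,-2.28,-1.82,0,0],[1,-2.28,-1.82,0,0]]'
python3 -m pendant '[[1,0,0,0,-0.098],[1,0,0,0,-0.098],[1,0,0,0,-0.098],[1,0,0,0,-0.098],[1,0,0,0,-0.098]]'
done; python3 to.py 0.482 -0.0425 0.323 3.21
python3 - <<'E'
from h import *
d=ld('top0')
c=np.array([atz(d,165+u/4,210+v/4,.025) for u,v in[(44,88),(333,40),(397,468),(100,518)]]);print(c.round(4).tolist(),c.mean(0))
e=c[0]+c[1]-c[2]-c[3];print(np.arctan2(e[1],e[0]),np.linalg.norm(e)/2,np.linalg.norm(c[0]-c[1]),np.linalg.norm(c[3]-c[2]))
E
```

```text
clock: 0.52
position: [0.283, 0.3472, 0.4044]
tcp_rot: [-3.141, -0.0, 2.717]
wrist_force: [0.5, 0.6, 0.0]
finger_gap: 1.002
grasp_force: 0.0
clock: 0.93
position: [0.3494, 0.2172, 0.4046]
tcp_rot: [-3.141, -0.0, 2.717]
wrist_force: [1.2, 0.3, 0.8]
finger_gap: 0.999
grasp_force: 0.0
clock: 1.35
position: [0.4158, 0.0872, 0.4046]
tcp_rot: [-3.142, -0.0, 2.717]
wrist_force: [0.3, 0.4, 0.2]
finger_gap: 1.002
grasp_force: 0.0
clock: 1.77
position: [0.4822, -0.0427, 0.4045]
tcp_rot: [-3.142, -0.0, 2.717]
wrist_force: [0.3, 0.6, 0.1]
finger_gap: 0.999
grasp_force: 0.0
clock: 2.18
position: [0.4818, -0.0413, 0.4044]
tcp_rot: [3.141, -0.001, -3.072]
wrist_force: [0.5, 0.1, -0.5]
finger_gap: 0.998
grasp_force: 0.0
clock 2.18 pos [ 0.4818 -0.0413  0.4044] rpy [ 3.141e+00 -1.000e-03 -3.072e+00] F [ 0.5  0.1 -0.5] gap 0.998 gf 0.0 q6 -0.32
tool shift cm [-0.01 -0.12  8.14] turn 0.001
[[0.5797, 0.3062, 0.025], [0.6041, 0.1611, 0.025], [0.3889, 0.1252, 0.025], [0.3653, 0.2695, 0.025]] [0.48450361 0.21547904 0.025     ]
0.16736571041919224 0.21791012731452564 0.1471160893821441 0.14621010556897351
```

```bash
python3 -m pendant '[[1,0,-0.12,2,0],[1,0,0,2,0],[1,0,0,2,0],[1,0,0,1.5,0],[1,0,0,0.6,0]]' >/dev/null
python3 -m pendant '[[-1,0,0,0,0],[-1,0,0,0,0],[-1,0,0,0,0],[-1,0,0,0,0],[-1,0,0,0,0]]'
python3 -m pendant '[[-1,0,0,0,0],[-1,0,0,0,0],[-1,0,0,0,0],[-1,0,0,0,0],[-1,0,0,0,0]]'
python3 to.py 0.482 -0.0425 0.323 3.21
```

```text
clock: 3.02
position: [0.4821, -0.0425, 0.3243]
tcp_rot: [-3.141, 0.001, -3.076]
wrist_force: [-0.9, -0.2, -0.2]
finger_gap: 0.299
grasp_force: 0.0
clock: 3.43
position: [0.482, -0.0425, 0.3243]
tcp_rot: [-3.141, 0.001, -3.076]
wrist_force: [-0.6, -0.3, 6.4]
finger_gap: 0.144
grasp_force: 58.4
clock 3.43 pos [ 0.482  -0.0425  0.3243] rpy [-3.141e+00  1.000e-03 -3.076e+00] F [-0.6 -0.3  6.4] gap 0.144 gf 58.4 q6 -0.32
tool shift cm [ 0.   -0.    0.13] turn -0.003
```

```bash
python3 -m pendant '[[-1,0.60,-0.01,0,0],[-1,0.60,0.08,0,0],[-1,0.58,0.16,0,0],[-1,0.54,0.25,0,0],[-1,0.50,0.33,0,0]]'
python3 -m pendant '[[-1,0.45,0.40,0,0],[-1,0.38,0.46,0,0],[-1,0.31,0.51,0,0],[-1,0.23,0.55,0,0],[-1,0.10,0.39,0,0]]'
python3 -m pendant '[[1,0,0,0,0],[1,0,0,0,0],[1,0,0,0,0],[1,0,0,0,0],[1,0,0,0,0]]'
python3 -m pendant '[[1,0,0,-1,0],[1,0,0,-2,0],[1,0,0,-2,0],[1,0,0,-1,0],[1,0,0,0,0]]'
python3 to.py 0.5205 -0.0845 0.384 3.21
```

```text
clock: 3.85
position: [0.4533, -0.0375, 0.3244]
tcp_rot: [-3.136, 0.001, -3.078]
wrist_force: [3.7, -21.8, 2.7]
finger_gap: 0.148
grasp_force: 59.6
clock: 4.27
position: [0.4336, -0.0153, 0.3237]
tcp_rot: [-3.134, -0.009, -3.079]
wrist_force: [-14.9, -17.0, 9.4]
finger_gap: 0.145
grasp_force: 61.5
clock: 4.68
position: [0.4372, -0.0141, 0.3237]
tcp_rot: [3.142, 0.0, -3.076]
wrist_force: [0.4, 0.5, -0.5]
finger_gap: 0.842
grasp_force: 0.0
clock: 5.1
position: [0.4376, -0.0142, 0.3854]
tcp_rot: [-3.141, 0.003, -3.076]
wrist_force: [-1.0, -0.0, -1.0]
finger_gap: 0.998
grasp_force: 0.0
clock 5.1 pos [ 0.4376 -0.0142  0.3854] rpy [-3.141e+00  3.000e-03 -3.076e+00] F [-1. -0. -1.] gap 0.998 gf 0.0 q6 -0.28
tool shift cm [-7.81 -7.56  0.14] turn -0.003
```

```bash
python3 -m pendant '[[1,-1.56,-1.51,0,0],[1,-1.56,-1.51,0,0],[1,-1.56,-1.51,0,0],[1,-1.56,-1.51,0,0],[1,-1.56,-1.51,0,0]]'
python3 -m pendant '[[1,0,0,2,0],[1,0,0,2.5,0],[1,0,0,2.5,0],[1,0,0,1.6,0],[1,0,0,0.7,0]]'
python3 to.py 0.5205 -0.0845 0.291 3.213
python3 - <<'E'
from h import *
a=grab('top','t1')
im=cv2.imread('pics/t1.png')[160:310,280:430]; b=grab('side','s1'); im2=cv2.imread('pics/s1.png')[150:330,255:395]
cv2.imwrite('pics/c4.png',np.hstack([cv2.resize(im,(400,400),interpolation=2),cv2.resize(im2,(311,400),interpolation=2)]))
E
```

```text
clock: 5.52
position: [0.5205, -0.0851, 0.3826]
tcp_rot: [3.141, -0.001, -3.076]
wrist_force: [0.3, 0.1, 1.0]
finger_gap: 0.998
grasp_force: 0.0
clock: 5.93
position: [0.519, -0.0841, 0.2877]
tcp_rot: [3.14, -0.004, -3.076]
wrist_force: [-0.2, 0.5, -0.2]
finger_gap: 1.001
grasp_force: 0.0
clock 5.93 pos [ 0.519  -0.0841  0.2877] rpy [ 3.14  -0.004 -3.076] F [-0.2  0.5 -0.2] gap 1.001 gf 0.0 q6 -0.38
tool shift cm [-0.14 -0.05 -0.33] turn -0.006
```

View pics/c4.png

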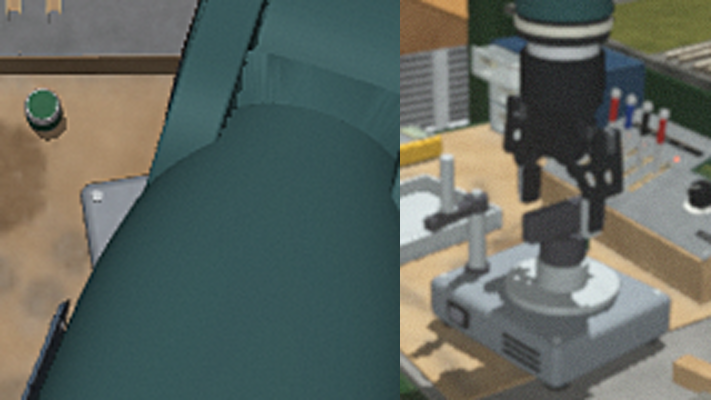

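The side view shows the fingers straddling the bar at (575,215) and the pawl pointing to the front at (455,210). The arm hides the top view. I'll grip the bar.

```bash
python3 -m pendant '[[-1,0,0,-0.2,0],[-1,0,0,0,0],[-1,0,0,0,0],[-1,0,0,0,0],[-1,0,0,0,0]]' >/dev/null
python3 -m pendant '[[-1,0,0,0,0],[-1,0,0,0,0],[-1,0,0,0,0],[-1,0,0,0,0],[-1,0,0,0,0]]'
python3 to.py 0.5205 -0.0845 0.291 1.557
```

```text
clock: 6.87
position: [0.5199, -0.0844, 0.2932]
tcp_rot: [-3.141, 0.001, -3.076]
wrist_force: [-1.7, 0.8, 6.0]
finger_gap: 0.176
grasp_force: 58.9
clock 6.87 pos [ 0.5199 -0.0844  0.2932] rpy [-3.141e+00  1.000e-03 -3.076e+00] F [-1.7  0.8  6. ] gap 0.176 gf 58.9 q6 -0.38
tool shift cm [-0.06 -0.01  0.22] turn 1.65
```

```bash
python3 -m pendant '[[-1,0,0,0,0.11],[-1,0,0,0,0.11],[-1,0,0,0,0.11],[-1,0,0,0,0.11],[-1,0,0,0,0.11]]'
python3 -m pendant '[[-1,0,0,0,0.11],[-1,0,0,0,0.11],[-1,0,0,0,0.11],[-1,0,0,0,0.11],[-1,0,0,0,0.11]]'
python3 -m pendant '[[-1,0,0,0,0.11],[-1,0,0,0,0.11],[-1,0,0,0,0.11],[-1,0,0,0,0.11],[-1,0,0,0,0.11]]'
python3 to.py 0.5205 -0.0845 0.291 1.557
```

```text
clock: 7.28
position: [0.52, -0.0844, 0.2932]
tcp_rot: [3.141, 0.001, 2.652]
wrist_force: [0.1, 0.3, 4.8]
finger_gap: 0.173
grasp_force: 58.9
clock: 7.7
position: [0.5201, -0.0844, 0.2931]
tcp_rot: [3.141, 0.001, 2.101]
wrist_force: [0.9, 0.0, 4.7]
finger_gap: 0.176
grasp_force: 58.8
clock: 8.12
position: [0.5202, -0.084, 0.2932]
tcp_rot: [3.14, -0.001, 1.552]
wrist_force: [2.5, 6.5, 5.0]
finger_gap: 0.177
grasp_force: 59.0
clock 8.12 pos [ 0.5202 -0.084   0.2932] rpy [ 3.140e+00 -1.000e-03  1.552e+00] F [2.5 6.5 5. ] gap 0.177 gf 59.0 q6 1.27
tool shift cm [-0.05  0.03  0.22] turn -0.005
```

```bash
python3 -m pendant '[[-1,0,0,-0.2,0],[-1,0,0,-0.2,0],[-1,0,0,-0.3,0],[-1,0,0,-0.3,0],[-1,0,0,-0.3,0]]'
```

```text
clock: 8.53
position: [0.5202, -0.0841, 0.3056]
tcp_rot: [3.141, -0.001, 1.557]
wrist_force: [4.1, 3.6, -5.4]
finger_gap: 0.176
grasp_force: 58.4
```

```bash
python3 -m pendant '[[-1,0,0,-1,0],[-1,0,0,-1.5,0],[-1,0,0,-1.5,0],[-1,0,0,-1.5,0],[-1,0,0,-1.4,0]]'
python3 -m pendant '[[-1,0,0,-0.2,-0.06],[-1,0,0,0,-0.06],[-1,0,0,0,-0.06],[-1,0,0,0,0],[-1,0,0,0,0]]'
python3 to.py 0.5516 0.2268 0.375 1.738
```

```text
clock: 8.95
position: [0.5197, -0.0843, 0.3753]
tcp_rot: [-3.141, -0.0, 1.557]
wrist_force: [1.0, 0.3, -2.1]
finger_gap: 0.173
grasp_force: 59.5
clock: 9.37
position: [0.5197, -0.0843, 0.3765]
tcp_rot: [-3.141, -0.0, 1.735]
wrist_force: [-0.8, -0.1, -1.6]
finger_gap: 0.172
grasp_force: 59.4
clock 9.37 pos [ 0.5197 -0.0843  0.3765] rpy [-3.141 -0.     1.735] F [-0.8 -0.1 -1.6] gap 0.172 gf 59.4 q6 1.09
tool shift cm [30.18  8.23  0.15] turn -0.003
```

```bash
python3 -m pendant '[[-1,1.0,0.27,0,0],[-1,2.0,0.55,0,0],[-1,2.2,0.6,0,0],[-1,2.2,0.6,0,0],[-1,2.2,0.6,0,0]]' >/dev/null
python3 -m pendant '[[-1,2.2,0.6,0,0],[-1,2.2,0.6,0,0],[-1,2.2,0.6,0,0],[-1,2.2,0.6,0,0],[-1,2.2,0.6,0,0]]' >/dev/null
python3 -m pendant '[[-1,2.2,0.6,0,0],[-1,2.2,0.6,0,0],[-1,2.2,0.6,0,0],[-1,2.0,0.55,0,0],[-1,1.0,0.27,0,0]]' >/dev/null
python3 -m pendant '[[-1,0,0,2,0],[-1,0,0,3,0],[-1,0,0,3,0],[-1,0,0,3,0],[-1,0,0,2,0]]'
python3 -m pendant '[[-1,0,0,1,0],[-1,0,0,0.5,0],[-1,0,0,0,0],[-1,0,0,0,0],[-1,0,0,0,0]]'
python3 to.py 0.5516 0.2268 0.2122 1.738
python3 - <<'E'
from h import *
b=grab('side','s2'); im2=cv2.imread('pics/s2.png')[150:330,150:400]
cv2.imwrite('pics/c5.png',cv2.resize(im2,None,fx=3,fy=3,interpolation=2))
E
```

```text
clock: 11.03
position: [0.5502, 0.2271, 0.2441]
tcp_rot: [-3.139, 0.0, 1.736]
wrist_force: [-0.4, 0.3, -3.2]
finger_gap: 0.172
grasp_force: 59.5
clock: 11.45
position: [0.5516, 0.2272, 0.233]
tcp_rot: [3.14, -0.0, 1.737]
wrist_force: [-0.1, -0.4, -2.1]
finger_gap: 0.173
grasp_force: 59.5
clock 11.45 pos [0.5516 0.2272 0.233 ] rpy [ 3.14  -0.     1.737] F [-0.1 -0.4 -2.1] gap 0.173 gf 59.5 q6 1.66
tool shift cm [-0.04 -0.01  2.08] turn -0.001
```

View pics/c5.png

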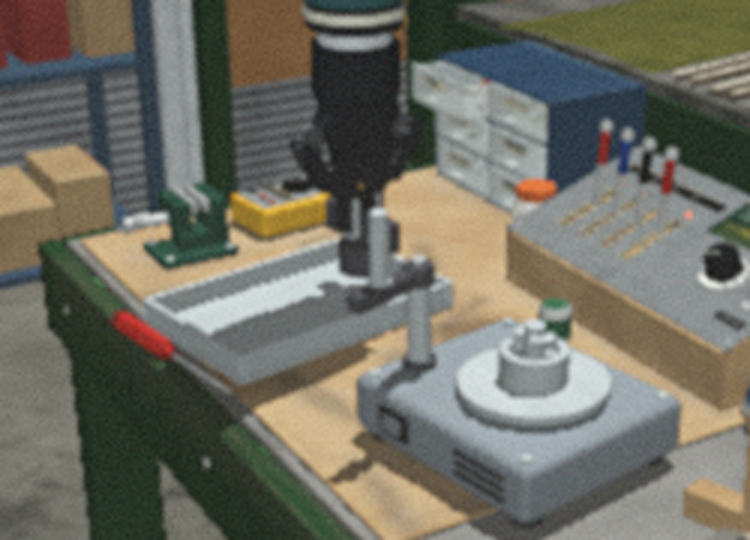

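The nut, at (365,255), hangs over the far end of the tray. The disc is still on the spindle at (533,380). I'll lower gently.

```bash
python3 -m pendant '[[-1,0,0,0.5,0],[-1,0,0,0.5,0],[-1,0,0,0.4,0],[-1,0,0,0.2,0],[-1,0,0,0.1,0]]'
python3 -m pendant '[[-1,0,0,0.1,0],[-1,0,0,0.1,0],[-1,0,0,0.1,0],[-1,0,0,0.05,0],[-1,0,0,0,0]]'
```

```text
clock: 11.92
position: [0.551, 0.2271, 0.2141]
tcp_rot: [-3.141, 0.0, 1.737]
wrist_force: [-0.1, 0.1, -3.1]
finger_gap: 0.176
grasp_force: 59.5
clock: 12.33
position: [0.5511, 0.2272, 0.2121]
tcp_rot: [3.141, -0.0, 1.737]
wrist_force: [-4.8, -0.9, 11.9]
finger_gap: 0.179
grasp_force: 61.4
```

```bash
python3 -m pendant '[[-0.4,0,0,0,0],[-0.2,0,0,0,0],[0,0,0,0,0],[0.5,0,0,0,0],[1,0,0,0,0]]'
python3 -m pendant '[[1,0,0,-1,0],[1,0,0,-2,0],[1,0,0,-3,0],[1,0,0,-3.5,0],[1,0,0,-3.5,0]]'
python3 -m pendant '[[1,0,0,-2.3,0],[1,0,0,-1,0],[1,0,0,0,0],[1,0,0,0,0],[1,0,0,0,0]]'
python3 to.py 0.5205 -0.0848 0.375 1.738
```

```text
clock: 12.75
position: [0.5512, 0.2271, 0.2111]
tcp_rot: [-3.142, 0.0, 1.737]
wrist_force: [0.2, -0.4, 0.3]
finger_gap: 0.765
grasp_force: 0.0
clock: 13.17
position: [0.5507, 0.227, 0.3433]
tcp_rot: [-3.141, 0.0, 1.737]
wrist_force: [1.8, 0.4, 0.4]
finger_gap: 0.998
grasp_force: 0.0
clock: 13.58
position: [0.551, 0.227, 0.3733]
tcp_rot: [-3.14, 0.0, 1.737]
wrist_force: [-0.2, -1.4, -0.2]
finger_gap: 1.0
grasp_force: 0.0
clock 13.58 pos [0.551  0.227  0.3733] rpy [-3.14   0.     1.737] F [-0.2 -1.4 -0.2] gap 1.0 gf 0.0 q6 1.66
tool shift cm [-30.25  -8.15  -0.17] turn -0.001
```

```bash
python3 -m pendant '[[1,-1.0,-0.27,0,0],[1,-2.0,-0.55,0,0],[1,-2.2,-0.6,0,0],[1,-2.2,-0.6,0,0],[1,-2.2,-0.6,0,0]]' >/dev/null
python3 -m pendant '[[1,-2.2,-0.6,0,0],[1,-2.2,-0.6,0,0],[1,-2.2,-0.6,0,0],[1,-2.2,-0.6,0,0],[1,-2.2,-0.6,0,0]]' >/dev/null
python3 -m pendant '[[1,-2.2,-0.6,0,0],[1,-2.2,-0.6,0,0],[1,-2.2,-0.6,0,0],[1,-2.0,-0.55,0,0],[1,-1.0,-0.25,0,0]]' >/dev/null
python3 -m pendant '[[1,-0.1,0,2,0],[1,0,0,2.5,0],[1,0,0,2.5,0],[1,0,0,2,0],[1,0,0,1,0]]'
python3 -m pendant '[[1,0,0,1,0],[1,0,0,0,0],[1,0,0,0,0],[1,0,0,0,0],[1,0,0,0,0]]'
python3 to.py 0.5203 -0.0845 0.235 1.738
```

```text
clock: 15.25
position: [0.519, -0.0851, 0.2713]
tcp_rot: [-3.138, -0.002, 1.737]
wrist_force: [0.3, -0.6, 0.0]
finger_gap: 0.996
grasp_force: 0.0
clock: 15.67
position: [0.5203, -0.0854, 0.2648]
tcp_rot: [3.141, 0.0, 1.737]
wrist_force: [0.5, -0.4, 0.5]
finger_gap: 1.002
grasp_force: 0.0
clock 15.67 pos [ 0.5203 -0.0854  0.2648] rpy [3.141 0.    1.737] F [ 0.5 -0.4  0.5] gap 1.002 gf 0.0 q6 1.09
tool shift cm [0.08 0.01 2.98] turn -0.001
```

```bash
python3 -m pendant '[[1,0.08,0.01,1,0],[1,0,0,1,0],[1,0,0,0.7,0],[1,0,0,0.3,0],[1,0,0,0,0]]'
python3 -m pendant '[[-1,0,0,0,0],[-1,0,0,0,0],[-1,0,0,0,0],[-1,0,0,0,0],[-1,0,0,0,0]]'
python3 -m pendant '[[-1,0,0,0,0],[-1,0,0,0,0],[-1,0,0,0,0],[-1,0,0,0,0],[-1,0,0,0,0]]'
```

```text
clock: 16.08
position: [0.52, -0.0845, 0.2339]
tcp_rot: [-3.141, -0.0, 1.737]
wrist_force: [-0.2, 0.4, 0.4]
finger_gap: 0.999
grasp_force: 0.0
clock: 16.5
position: [0.5206, -0.0845, 0.2353]
tcp_rot: [3.14, 0.001, 1.737]
wrist_force: [-1.6, 2.2, 11.0]
finger_gap: 0.572
grasp_force: 60.2
clock: 16.92
position: [0.5206, -0.0845, 0.2353]
tcp_rot: [3.14, 0.001, 1.737]
wrist_force: [-1.1, 1.8, 11.2]
finger_gap: 0.569
grasp_force: 60.2
```

```bash
python3 -m pendant '[[-1,0,0,-0.2,0],[-1,0,0,-0.3,0],[-1,0,0,-0.4,0],[-1,0,0,-0.5,0],[-1,0,0,-0.6,0]]'
python3 -m pendant '[[-1,0,0,-1,0],[-1,0,0,-1,0],[-1,0,0,-1,0],[-1,0,0,-1,0],[-1,0,0,-1.5,0]]'
python3 -m pendant '[[-1,0,0,-2,0],[-1,0,0,-2,0],[-1,0,0,-2,0],[-1,0,0,-1,0],[-1,0,0,-0.5,0]]'
python3 to.py 0.450 0.2097 0.385 1.738
python3 - <<'E'
from h import *
b=grab('side','s3'); im2=cv2.imread('pics/s3.png')[130:330,150:400]
cv2.imwrite('pics/c6.png',cv2.resize(im2,None,fx=3,fy=3,interpolation=2))
E
```

```text
clock: 17.33
position: [0.5207, -0.0845, 0.2543]
tcp_rot: [3.141, -0.0, 1.737]
wrist_force: [6.9, 1.6, -7.7]
finger_gap: 0.57
grasp_force: 63.1
clock: 17.75
position: [0.5197, -0.0844, 0.309]
tcp_rot: [-3.14, -0.001, 1.737]
wrist_force: [0.2, -0.6, -3.6]
finger_gap: 0.568
grasp_force: 64.1
clock: 18.17
position: [0.5201, -0.0845, 0.3856]
tcp_rot: [3.14, 0.001, 1.737]
wrist_force: [0.4, 0.5, -4.2]
finger_gap: 0.568
grasp_force: 64.2
clock 18.17 pos [ 0.5201 -0.0845  0.3856] rpy [3.140e+00 1.000e-03 1.737e+00] F [ 0.4  0.5 -4.2] gap 0.568 gf 64.2 q6 1.09
tool shift cm [30.18 -2.05  0.06] turn -0.001
```

View pics/c6.png

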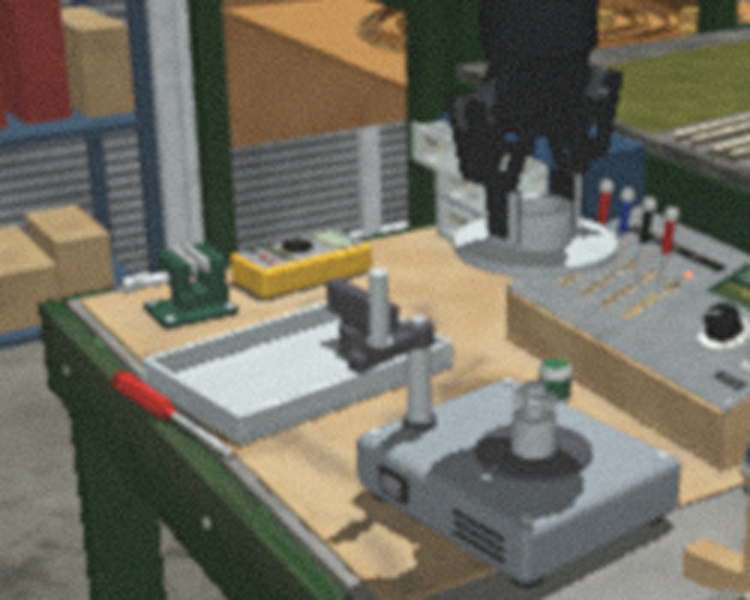

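The disc hangs flat at (535,235), 20 mm above the pin top. The nut stands upright at the far end of the tray at (365,310).

```bash
python3 -m pendant '[[-1,1.0,0,0,0],[-1,2.0,0,0,0],[-1,2.2,0,0,0],[-1,2.2,0,0,0],[-1,2.2,0,0,0]]' >/dev/null
python3 -m pendant '[[-1,2.2,0,0,0],[-1,2.2,-0.1,0,0],[-1,2.2,-0.2,0,0],[-1,2.2,-0.3,0,0],[-1,2.2,-0.3,0,0]]' >/dev/null
python3 -m pendant '[[-1,2.2,-0.3,0,0],[-1,2.2,-0.3,0,0],[-1,2.2,-0.3,0,0],[-1,2.0,-0.2,0,0],[-1,1.0,-0.05,0,0]]' >/dev/null
python3 -m pendant '[[-1,0,0,2,0],[-1,0,0,3,0],[-1,0,0,3,0],[-1,0,0,3,0],[-1,0,0,2,0]]'
python3 -m pendant '[[-1,0,0,1.5,0],[-1,0,0,1,0],[-1,0,0,0.5,0],[-1,0,0,0,0],[-1,0,0,0,0]]'
python3 to.py 0.450 0.2097 0.1863 1.738
```

```text
clock: 19.88
position: [0.4488, 0.2097, 0.2511]
tcp_rot: [-3.138, 0.0, 1.737]
wrist_force: [-0.1, -0.1, -4.0]
finger_gap: 0.569
grasp_force: 64.0
clock: 20.3
position: [0.45, 0.2099, 0.2242]
tcp_rot: [-3.141, 0.0, 1.737]
wrist_force: [0.0, -0.2, -2.6]
finger_gap: 0.571
grasp_force: 64.0
clock 20.3 pos [0.45   0.2099 0.2242] rpy [-3.141  0.     1.737] F [ 0.  -0.2 -2.6] gap 0.571 gf 64.0 q6 1.68
tool shift cm [-0.02 -0.    3.79] turn -0.001
```

```bash
python3 -m pendant '[[-1,0,0,0.8,0],[-1,0,0,0.8,0],[-1,0,0,0.8,0],[-1,0,0,0.5,0],[-1,0,0,0.3,0]]'
python3 -m pendant '[[-1,0,0,0.2,0],[-1,0,0,0.1,0],[-1,0,0,0.1,0],[-1,0,0,0.1,0],[-1,0,0,0,0]]'
```

```text
clock: 20.72
position: [0.4498, 0.2099, 0.1912]
tcp_rot: [-3.14, 0.0, 1.737]
wrist_force: [-1.0, 0.3, -3.1]
finger_gap: 0.568
grasp_force: 64.2
clock: 21.13
position: [0.4501, 0.2099, 0.1872]
tcp_rot: [3.141, 0.0, 1.737]
wrist_force: [-0.8, 0.5, -2.4]
finger_gap: 0.569
grasp_force: 64.2
```

```bash
python3 -m pendant '[[-1,0,0,0.05,0],[-1,0,0,0.05,0],[-1,0,0,0.05,0],[-1,0,0,0,0],[-1,0,0,0,0]]'
```

```text
clock: 21.55
position: [0.45, 0.21, 0.1863]
tcp_rot: [3.141, -0.0, 1.737]
wrist_force: [-4.6, -1.2, 9.7]
finger_gap: 0.571
grasp_force: 65.4
```

```bash
python3 -m pendant '[[-1,0,0,0.03,0],[-1,0,0,0.03,0],[-1,0,0,0,0],[-1,0,0,0,0],[-1,0,0,0,0]]'
```

```text
clock: 21.97
position: [0.45, 0.21, 0.1863]
tcp_rot: [3.14, -0.0, 1.737]
wrist_force: [-7.4, -1.2, 22.8]
finger_gap: 0.57
grasp_force: 66.5
```

Contact came at the expected height. I'll back off the press slightly, release, and retreat up and away from both cameras' view of the tray.

```bash
python3 -m pendant '[[-1,0,0,-0.06,0],[-1,0,0,0,0],[0.3,0,0,0,0],[0.4,0,0,0,0],[0.5,0,0,0,0]]'
python3 -m pendant '[[0.7,0,0,0,0],[0.7,0,0,-0.5,0],[0.7,0,0,-1.5,0],[0.7,0,0,-2.5,0],[0.7,0,0,-3,0]]'
python3 -m pendant '[[0.7,0,0,-3,0],[0.7,0,0,-3,0],[0.7,0,0,-3,0],[0.7,0,0,-3,0],[0.7,0,0,-2,0]]'
python3 -m pendant '[[0.7,2,-1,0,0],[0.7,3,-1,0,0],[0.7,3,-1,0,0],[0.7,3,-1,0,0],[0.7,3,-1,0,0]]'
python3 -m pendant '[[0.7,3,-1,0,0],[0.7,3,-1,0,0],[0.7,2,-1,0,0],[0.7,0,0,0,0],[0.7,0,0,0,0]]'
python3 - <<'E'
from h import *
grab('top','t4');grab('side','s4')
a=cv2.imread('pics/t4.png')[140:360,160:480]; b=cv2.imread('pics/s4.png')[180:330,150:400]
a=cv2.resize(a,(480,330),interpolation=2); a2=cv2.resize(cv2.imread('pics/t4.png')[210:350,165:285],(320,330),interpolation=2); b=cv2.resize(b,(450,270),interpolation=2)
cv2.imwrite('pics/c7.png',np.vstack([np.hstack([a,a2]),np.pad(b,((0,0),(0,350),(0,0)))]))
E
```

```text
clock: 22.38
position: [0.4502, 0.21, 0.1857]
tcp_rot: [3.141, -0.0, 1.737]
wrist_force: [-0.5, -0.8, -0.5]
finger_gap: 0.746
grasp_force: 0.0
clock: 22.8
position: [0.4495, 0.2098, 0.2609]
tcp_rot: [-3.139, 0.0, 1.737]
wrist_force: [0.3, 0.5, -0.1]
finger_gap: 0.846
grasp_force: 0.0
clock: 23.22
position: [0.4498, 0.2099, 0.4038]
tcp_rot: [3.139, -0.0, 1.737]
wrist_force: [-0.1, 0.3, -0.9]
finger_gap: 0.85
grasp_force: 0.0
clock: 23.63
position: [0.3766, 0.3408, 0.4012]
tcp_rot: [3.141, -0.0, 1.736]
wrist_force: [1.2, -0.3, -0.4]
finger_gap: 0.85
grasp_force: 0.0
clock: 24.05
position: [0.3341, 0.4143, 0.4008]
tcp_rot: [-3.142, 0.0, 1.739]
wrist_force: [0.6, -0.4, 0.7]
finger_gap: 0.848
grasp_force: 0.0
```

View pics/c7.png

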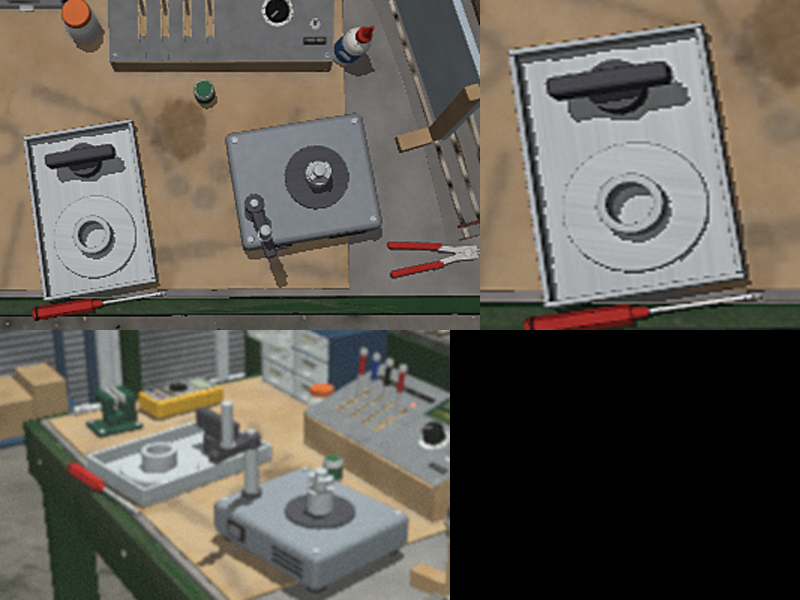

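The nut stands upright at (608,85) and the disc lies flat beside it at (635,205), both inside the tray. The pawl points to the front at (262,225), and the bystanders are where they were.

```bash
python3 -c "
from plant import ticket
print(ticket.close_job())"
```

```text
the job is handed in; nothing more can be done
None
```

The job is done and handed in at about 24 s: the pawl is swung clear (about 80 degrees), the nut stands upright on the tray floor with the disc flat beside it, and the last pictures show the tools, pot and bottle where they were.

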